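Ready the table easel

TASK

Get the table easel ready for the next picture: put the crayon tin into its open side drawer, let go of it and push the drawer fully shut; then slide the picture shelf up the mast until its upper face is level with the red marker, and while you hold it there (it slides back down by itself) push the yellow cam lever fully shut. Do not let go: finish with the fingers still squeezing clamp block and lever from both sides and the shelf still level with the marker, and leave the book, the pencil cup and the toy plane where they are.

Things in the scene. Friction and masses are not known exactly. Their poses are not given: they have to be found in the camera images.
- easel: Wooden table easel, fixed: a box 280 x 280 mm and 85 mm high, above it a plywood drawing board, 280 mm wide, sloping up at 25 degrees (0.436 rad) away from the robot, its face from 95 mm (front edge) to 226 mm (back edge) above the table. Origin: centre of the box's underside, on the table; x points from front to back, y to its left, z up.
- drawer (a joint): Drawer in the box's -y side. 0 = fully shut, grows as it slides out along the easel's -y; starts 0.15 to 0.175 open. It slides with about 1 N of drag, stays where it is left and can be pushed shut on its knob or front panel.
- drawer_in (a point): On the drawer's inner floor (22 mm above the table), moves with the drawer, midway across its width, 74 mm behind the inner side of its front panel. Axes as the easel's. Room inside: 148 mm along x; along y from -74 to +118 mm of this point, the +y part staying under the easel. Side walls 39 mm and front panel (12 mm thick) 54 mm above this floor.
- drawer_knob (a point): Middle of the outer end of the drawer's wooden knob (20 mm across), 24 mm out from the drawer's front panel on its -y side and 50 mm above the table; axes as the easel's. With the drawer shut it lies 170 mm to the -y side of the easel's centre. The front panel is 170 mm wide (along x) and 62 mm high, its foot 14 mm above the table, the knob in the middle of its width.
- tin: Flat closed crayon tin, blue with a yellow lid, 82 mm along its x, 52 mm along its y, 22 mm high, about 0.12 kg; origin at the centre of its underside.
- shelf (a joint): Travel in m of the picture shelf along the mast: 0 = lowest stop, grows up the slope to 0.17. About 0.4 kg; while the lever is open it slides back down by itself when not held (about 1 N).
- shelf_index (a point): Point at the shelf's left (+y) end, in the plane of its upper face, 4 mm off the board. Axes of the sloping board: x up the slope, y to the easel's left, z out of the board. When the shelf is level with the marker this point lies on mark.
- mark (a point): The line of the red marker clip on the board's left edge (a red bar 3 mm thick with a red block at the edge), same axes as shelf_index. It stays still and lies 60 to 140 mm up the slope from the shelf's lowest place.
- shelf_under (a point): Middle of the underside of the shelf's ledge, over the mast's centre line, 30 mm off the board; moves with the shelf, axes as shelf_index. The blue ledge is 200 mm wide (y -100 to +100), 12 mm thick along the slope, and reaches from 16 to 52 mm off the board, with a lip up to 58 mm. Fingers pointing into the board, on either side of block and lever, can push it up by this underside.
- clamp_block (a point): Grey block under the ledge, riding on the mast (16 mm wide, 14 mm off the board), carried with the shelf. Origin: on the mast's centre line, on the board's face, in the plane of the ledge's upper face; axes as shelf_index. It reaches from 12 to 72 mm down the slope from there; its right cheek, a flat face to grip, is at y = -14 mm, from 2 to 46 mm off the board.
- lever (a joint): Angle of the yellow cam lever: 0 = fully shut (along the block), grows as its free end swings out to the left (+y); starts 0.5 to 0.6, largest 0.65. Stiff: it stays where it is left, about 4 N at the tip moves it and about 6 N near the shut end, where its cam jams on the mast and locks the shelf.
- lever_tip (a point): Outer (left) face of the lever at its free end, 31 mm off the board, axes as the lever's.
- book: Red square picture book lying on the table, 130 x 150 x 20 mm, origin at the centre of its underside; to be left alone.
- pencil_cup: White cup with pencils, 72 mm across, cup 90 mm and pencils 130 mm high, origin at the centre of its underside; to be left alone.
- toy_plane: Small wooden toy aeroplane, 140 x 120 x 65 mm, origin under its middle; to be left alone.
- lever_hinge (a point): Hinge of the yellow lever, left of the block, 64 mm down the slope from the ledge's upper face, 17 mm left of the mast's centre line, on the board's face; turns with the lever: x along it to its free end just under the ledge, z = hinge axis, out of the board. Bar 8 mm thick, 46 mm long, 18 to 44 mm off the board. Shut: outer face 21 mm left of the centre line, block and lever 35 mm wide.

How it is judged:
By the outcome, as a careful person would: the job done as asked, in the order asked, and still so for the second after the job is handed in, while the arm keeps its last pose, push and grip.
It also fails if it takes over 69 s, if anything falls off the work surface, if the arm or the gripper's body presses on something with over 40 N, if the wrist force passes 120 N, or if a joint passes its speed limit or range.

ROBOT

A 6-joint arm with a two-finger parallel gripper is mounted at the origin on the work surface. World frame = base frame: x ahead of the robot, y to its left, z up, the work surface at z = 0. Lengths are in m, angles in rad, forces in N, time in s.
With the tool pointing down it reaches from about 0.25 to 0.8 m from the base axis. Payload 3.9 kg.
Tool frame: the origin (TCP) lies at the centre of the arm's flange, where the gripper is bolted on; the fingertips stand 173 mm ahead of it and the grasp point (between the pads) lies 155 mm ahead of it; z points along the fingers, y is the direction in which the jaws open and shut (so a half turn about z gives the same grasp; the last joint's range is limited). The gripper opens to 85 mm and grips with 20 to 120 N. Pads are 22 mm wide; open, the fingers measure 114 mm over their backs; the gripper's body (76 mm by 85 mm) begins 54 mm behind the grasp point. The pads swing forward as they close: fully open they stand 13 mm farther back than shut.
Start: joints at [1.204, 0.26, -0.138, 1.173, 0, 1.571], TCP at [0.188, 0.49, 0.405] pointing down, gripper open.
Joint ranges: [-2.78, 2.78], [-0.83, 1.72], [-1.28, 1.37], [-1.9, 2.12], [-1.57, 1.48], [-3.14, 3.14]. Speed limits (rad/s): [2.57, 2.57, 3.14, 3.14, 3.14, 3.14].

INTERFACE

Orientations are given as [roll, pitch, yaw] about the fixed x, y, z axes, in that order (R = Rz(yaw) Ry(pitch) Rx(roll)).
In Python, from station import monitor, cams, job gives the robot as it stands.
- The arm moves only by the shell command python3 -m creep 'ROWS' [FORCE]. ROWS is a JSON object of lists of equal length, an entry for each row: "delta_pos": the shift along the world's x, y, z in m, a list of three; "turn": the turn, a rotation vector about the world's x, y, z in degrees, a list of three; "grip": the finger opening in m, from 0 to 0.0854. In form: {"delta_pos": [[tx, ty, tz], ...], "turn": [[rx, ry, rz], ...], "grip": [grip, ...]}. A call has 1 to 8 rows; each row is the pose to reach, as a shift and turn from the pose measured when the call began; what a row does not reach only later rows make up. A row lasts 1/10 s, in which the tool goes at most 50 mm and 8.59 degrees, less where a joint would pass 70% of its speed; a pose out of reach is approached as far as the arm can. A call with a gripper value outside its range is refused whole. The fingers move at their own pace and stop on an object; FORCE is the grip in N (left out, the last holds). Time passes only in rows, so rows that repeat a pose let the fingers close. It gives the time, the measured TCP pose, the force and the opening at its end, in the units of the state.
- monitor.get_state(): the state, without advancing time (a new reading comes with each control period).
- cams.read_camera(name): name is "scene" or "top" or "wrist"; returns the picture (420x560x3 uint8, blue, green, red); there is no depth.
- cams.get_calibration(name): a dict with "fx", "fy", "cx", "cy" (pixels), "rvec" (rotation vector, rad) and "tvec" (3), from world to camera coordinates, as OpenCV has them; the wrist camera has in their place "mount" (4x4, takes a point from camera to tool coordinates, whose origin is the TCP and whose axes are the flange's). Camera axes: x right, y down, z forward; pixel columns grow to the right and rows downward; lengths in m; the calibration is good to about 2 mm. A picture is of the moment at which its call begins: read the wrist's pose just before it. get_calibration takes no time and is no camera call.
- job.finish_job(): hands the job in, once; it reports no verdict.
The state is a dict: "clock": time; "joints": joint angles; "joint_vel": joint speeds; "joint_torque": joint torques, N m; "tool_pos": TCP position; "orientation": TCP orientation; "wrist_force": force on the tool from outside, world axes, zero at the start; "moment": the same for the moment, N m; "opening": opening from 0.0 (shut) to 1.0 (fully open).
Only numpy, scipy, OpenCV 4.12 (cv2) and the standard library are available. Lean on these libraries where they do the work, as an engineer would, in place of code of your own. Each camera call takes 0.05 s, during which the arm holds its last target. There are 200 camera calls.

## Working session

There is one attempt and no reset: what is moved stays moved. The work goes in short steps, Python scripts to look and compute and a shell command to move; the robot and the scene stay as the last step left them, time stands still between calls to the robot, and variables do not carry over. Pictures are saved under pics/ and viewed, about 8 in all and at most 12, crops included, and the job is handed in when it is done.

```bash
mkdir -p pics; ls; cat > h.py <<'E'
import numpy as np, cv2
from station import monitor, cams, job
from scipy.spatial.transform import Rotation as R
def cal(n, st=None):
    c=cams.get_calibration(n); K=np.array([[c['fx'],0,c['cx']],[0,c['fy'],c['cy']],[0,0,1]])
    if 'mount' in c:
        st=st or monitor.get_state(); T=np.eye(4)
        T[:3,:3]=R.from_euler('xyz',st['orientation']).as_matrix(); T[:3,3]=st['tool_pos']
        W=np.linalg.inv(T@np.array(c['mount'])); return K,W[:3,:3],W[:3,3]
    return K,cv2.Rodrigues(np.array(c['rvec'],float))[0],np.array(c['tvec'],float).ravel()
def ray(C,uv):
    K,r,t=C; d=r.T@np.linalg.inv(K)@np.array([*uv,1.]); return -r.T@t, d/np.linalg.norm(d)
def onplane(C,uv,p0,n):
    o,d=ray(C,uv); n=np.array(n,float); return o+d*(n@(np.array(p0)-o))/(n@d)
def onz(C,uv,z): return onplane(C,uv,[0,0,z],[0,0,1])
def proj(C,P):
    K,r,t=C; q=K@(r@np.array(P,float)+t); return q[:2]/q[2]
def tri(L):
    A=np.zeros((3,3));b=np.zeros(3)
    for C,uv in L:
        o,d=ray(C,uv); M=np.eye(3)-np.outer(d,d); A+=M; b+=M@o
    return np.linalg.solve(A,b)
def st():
    s=monitor.get_state(); print({k:np.round(s[k],4).tolist() for k in ('clock','joints','tool_pos','orientation','wrist_force','opening')}); return s
E
python3 - <<'E'
from h import *
st()
a=cams.read_camera('scene');b=cams.read_camera('top')
cv2.imwrite('pics/scene0.png',a);cv2.imwrite('pics/top0.png',b)
for n in('scene','top'):
    C=cal(n);print(n,-C[1].T@C[2],C[1][2],C[0][0,0])
E
```

```text
pics
{'clock': 0.0, 'joints': [1.204, 0.2607, -0.1394, 1.1727, -0.0, 1.5708], 'tool_pos': [0.1882, 0.4898, 0.4038], 'orientation': [-3.1396, 0.0, 2.7748], 'wrist_force': [-0.6583, -0.1661, -0.5263], 'opening': 0.9968}
scene [ 1.42857348 -0.27047131  1.07186846] [-0.66273399  0.20169791 -0.72118071] 462.07828457477143
top [0.46963911 0.03134148 1.32931493] [ 0.08053575 -0.02143612 -0.99652119] 454.45215699930594
```

View pics/scene0.png

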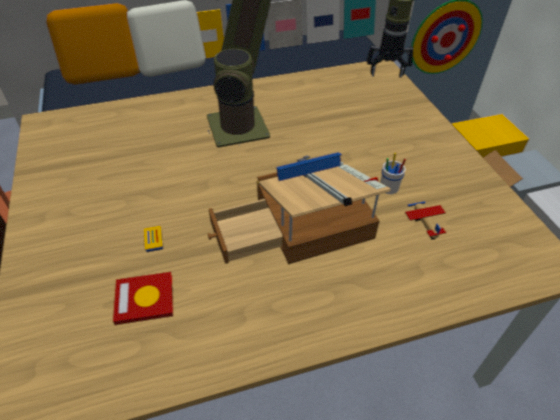

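View pics/top0.png

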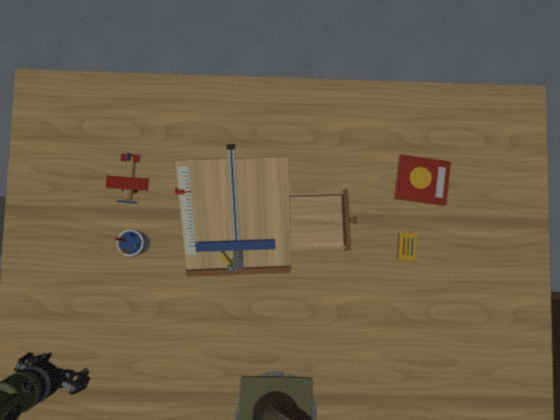

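The scene view shows the easel, its drawer open towards -y, and the tin and book beyond it. In the top view, the tin is at (408,246), the knob at (354,219), the ledge at (235,245), the lever at (227,257) and the marker at (180,191). I'll take one enlarged view with the masks.

```bash
python3 - <<'E'
from h import *
b=cv2.imread('pics/top0.png'); C=cal('top')
hsv=cv2.cvtColor(b,cv2.COLOR_BGR2HSV)
def blob(lo,hi,box):
    m=cv2.inRange(hsv,lo,hi); k=np.zeros_like(m); x0,y0,x1,y1=box;k[y0:y1,x0:x1]=m[y0:y1,x0:x1]
    cs,_=cv2.findContours(k,0,1); c=max(cs,key=cv2.contourArea); return cv2.minAreaRect(c)
t=blob((18,130,120),(35,255,255),(385,225,430,270))
l=blob((95,80,40),(125,255,255),(185,225,285,265))
r=blob((170,120,80),(180,255,255),(170,180,195,200))
y=blob((18,130,90),(35,255,255),(205,245,245,270))
for n,q in zip(('tin','ledge','mark','lever'),(t,l,r,y)): print(n,np.round(q,1) if 0 else q, cv2.boxPoints(q).round(1).tolist())
print('tin', onz(C,t[0],.022), [onz(C,p,.022).round(3).tolist() for p in cv2.boxPoints(t)])
for z in (.14,.16): print('ledge',z,[onz(C,p,z).round(3).tolist() for p in cv2.boxPoints(l)])
print('knob',onz(C,(356,219),.05)); 
print('panel',[onz(C,p,.076).round(3).tolist() for p in((345,190),(350,249))])
print('box front',[onz(C,p,.085).round(3).tolist() for p in((186,275),(291,271))])
print('board back',[onz(C,p,.226).round(3).tolist() for p in((177,161),(289,157))])
cv2.imwrite('pics/topz.png',cv2.resize(b[140:285,165:425],None,fx=3,fy=3,interpolation=cv2.INTER_CUBIC))
E
```

```text
Traceback (most recent call last):
ValueError: max() iterable argument is empty
```

```bash
python3 - <<'E'
from h import *
b=cv2.imread('pics/top0.png'); C=cal('top')
hsv=cv2.cvtColor(b,cv2.COLOR_BGR2HSV)
print(hsv[191,180],hsv[257,227],hsv[246,402],hsv[245,235])
def blob(n,lo,hi,box):
    m=cv2.inRange(hsv,lo,hi); k=np.zeros_like(m); x0,y0,x1,y1=box;k[y0:y1,x0:x1]=m[y0:y1,x0:x1]
    cs,_=cv2.findContours(k,0,1)
    if not cs: print(n,'none');return ((0,0),(0,0),0)
    q=cv2.minAreaRect(max(cs,key=cv2.contourArea)); print(n,q,cv2.boxPoints(q).round(1).tolist()); return q
t=blob('tin',(18,130,110),(35,255,255),(385,225,430,270))
l=blob('ledge',(95,80,40),(125,255,255),(185,225,285,265))
r=blob('mark',(0,150,60),(8,255,255),(170,180,195,200))
y=blob('lever',(18,150,90),(35,255,255),(205,245,245,270))
print('tin', onz(C,t[0],.022), [onz(C,p,.022).round(3).tolist() for p in cv2.boxPoints(t)])
for z in (.14,.16): print('ledge',z,[onz(C,p,z).round(3).tolist() for p in cv2.boxPoints(l)])
print('knob',onz(C,(356,219),.05)); 
print('panel',[onz(C,p,.076).round(3).tolist() for p in((345,190),(350,249))])
print('box front',[onz(C,p,.085).round(3).tolist() for p in((186,275),(291,271))])
print('board back',[onz(C,p,.226).round(3).tolist() for p in((177,161),(289,157))])
cv2.imwrite('pics/topz.png',cv2.resize(b[140:285,165:425],None,fx=3,fy=3,interpolation=cv2.INTER_CUBIC))
E
```

```text
[  1 180 122] [ 23 154  73] [ 20 190 129] [108 136  88]
tin ((407.5803527832031, 245.8133544921875), (18.360149383544922, 28.872045516967773), 2.726310968399048) [[397.70001220703125, 259.79998779296875], [399.1000061035156, 231.0], [417.3999938964844, 231.8000030517578], [416.1000061035156, 260.70001220703125]]
ledge ((234.92698669433594, 245.44493103027344), (9.339045524597168, 78.0824203491211), 88.36341857910156) [[195.8000030517578, 241.89999389648438], [273.79998779296875, 239.6999969482422], [274.1000061035156, 249.0], [196.0, 251.1999969482422]]
mark ((179.0, 191.0), (8.0, 4.0), 0.0) [[175.0, 193.0], [175.0, 189.0], [183.0, 189.0], [183.0, 193.0]]
lever ((224.8845977783203, 258.076904296875), (14.42220401763916, 2.4961507320404053), 56.30992889404297) [[219.8000030517578, 252.8000030517578], [221.89999389648438, 251.39999389648438], [229.89999389648438, 263.3999938964844], [227.8000030517578, 264.79998779296875]]
tin [ 0.4790919 -0.3707842  0.022    ] [[0.438, -0.342, 0.022], [0.521, -0.346, 0.022], [0.52, -0.399, 0.022], [0.437, -0.395, 0.022]]
ledge 0.14 [[0.475, 0.22, 0.14], [0.486, 0.017, 0.14], [0.462, 0.016, 0.14], [0.451, 0.218, 0.14]]
ledge 0.16 [[0.475, 0.217, 0.16], [0.486, 0.017, 0.16], [0.462, 0.016, 0.16], [0.451, 0.215, 0.16]]
knob [ 0.55106842 -0.21507654  0.05      ]
panel [[0.63, -0.178, 0.076], [0.466, -0.194, 0.076]]
box front [[0.386, 0.251, 0.085], [0.403, -0.032, 0.085]]
board back [[0.671, 0.26, 0.226], [0.688, -0.014, 0.226]]
```

View pics/topz.png

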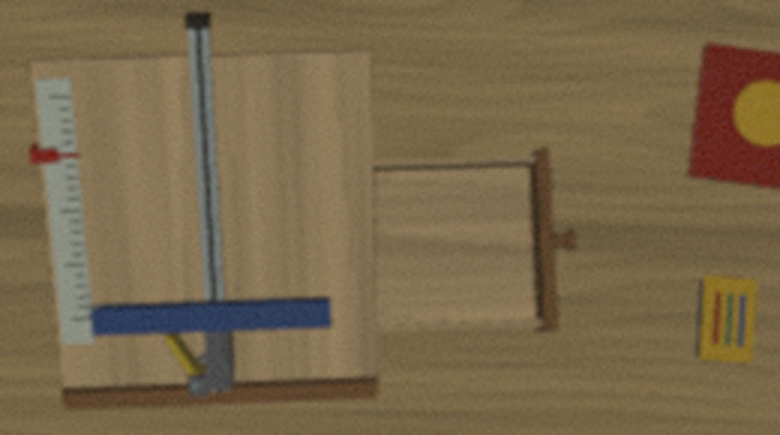

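In the zoom, the tin's long side lies along x. It measures 83 x 53 mm, which matches the given size. The drawer is about 0.161 open, the easel origin is about (0.537, 0.116), and its yaw is about 0.058. Next I move over the tin, turning -162° so that joint 6 stays in range.

```bash
python3 -m creep '{"delta_pos":[[0.097,-0.287,0.02],[0.097,-0.287,0.02],[0.097,-0.287,0.02],[0.097,-0.287,0.02],[0.097,-0.287,0.02],[0.097,-0.287,0.02],[0.097,-0.287,0.02]],"turn":[[0,0,-54],[0,0,-54],[0,0,-54],[0,0,-54],[0,0,-54],[0,0,-54],[0,0,-54]],"grip":[0.0854,0.0854,0.0854,0.0854,0.0854,0.0854,0.0854]}'
```

```text
clock: 0.8
tool_pos: [0.2856, 0.1983, 0.424]
orientation: [-3.139, 0.002, 1.821]
wrist_force: [-0.2, 0.1, 0.1]
opening: 0.999
```

```bash
python3 -m creep '{"delta_pos":[[0.1,-0.29,0],[0.1,-0.29,0],[0.1,-0.29,0],[0.1,-0.29,0],[0.1,-0.29,0],[0.1,-0.29,0],[0.1,-0.29,0]],"turn":[[0,0,-54],[0,0,-54],[0,0,-54],[0,0,-54],[0,0,-54],[0,0,-54],[0,0,-54]],"grip":[0.0854,0.0854,0.0854,0.0854,0.0854,0.0854,0.0854]}'
python3 -m creep '{"delta_pos":[[0.093,-0.28,-0.08],[0.093,-0.28,-0.08],[0.093,-0.28,-0.08],[0.093,-0.28,-0.08],[0.093,-0.28,-0.08],[0.093,-0.28,-0.08],[0.093,-0.28,-0.08],[0.093,-0.28,-0.08]],"turn":[[0,0,-53],[0,0,-53],[0,0,-53],[0,0,-53],[0,0,-53],[0,0,-53],[0,0,-53],[0,0,-53]],"grip":[0.0854,0.0854,0.0854,0.0854,0.0854,0.0854,0.0854,0.0854]}'
python3 - <<'E'
from h import *
s=st(); a=cams.read_camera('wrist'); cv2.imwrite('pics/w1.png',a); C=cal('wrist',s)
m=cv2.inRange(cv2.cvtColor(a,cv2.COLOR_BGR2HSV),(16,130,80),(35,255,255))
cs,_=cv2.findContours(m,0,1)
for c in sorted(cs,key=cv2.contourArea)[-2:]:
    q=cv2.minAreaRect(c); print(q,onz(C,q[0],.022),[onz(C,p,.022).round(3).tolist() for p in cv2.boxPoints(q)])
E
```

```text
clock: 1.5
tool_pos: [0.3867, -0.0957, 0.4237]
orientation: [-3.141, 0.003, 0.868]
wrist_force: [-0.3, -0.2, 0.6]
opening: 0.998
clock: 2.3
tool_pos: [0.4799, -0.3762, 0.3419]
orientation: [-3.139, 0.005, -0.057]
wrist_force: [0.4, 1.3, 0.0]
opening: 1.002
{'clock': 2.3, 'joints': [-0.6647, 0.4376, -0.0361, 1.1029, -0.0009, 2.5339], 'tool_pos': [0.4799, -0.3762, 0.3419], 'orientation': [-3.139, 0.0053, -0.057], 'wrist_force': [0.4318, 1.2843, 0.0127], 'opening': 1.0021}
((18.19231414794922, 121.5384521484375), (3.3282015323638916, 4.160251617431641), 56.3099365234375) [ 0.54959334 -0.17438737  0.022     ] [[0.55, -0.172, 0.022], [0.551, -0.176, 0.022], [0.549, -0.176, 0.022], [0.548, -0.173, 0.022]]
((272.0, 191.0), (96.0, 64.0), 90.0) [ 0.48245702 -0.3702178   0.022     ] [[0.523, -0.347, 0.022], [0.52, -0.398, 0.022], [0.439, -0.395, 0.022], [0.442, -0.34, 0.022]]
```

View pics/w1.png

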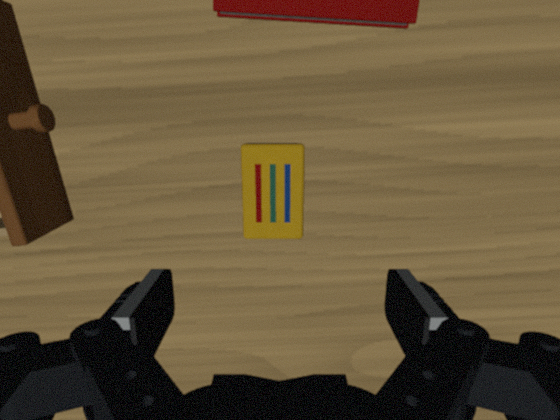

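The wrist view shows the tin at (272,191), square to the jaws, and the knob at (46,119). I'll descend and grasp.

```bash
python3 -m creep '{"delta_pos":[[0.002,0.006,-0.04],[0.002,0.006,-0.09],[0.002,0.006,-0.13],[0.002,0.006,-0.16],[0.002,0.006,-0.169],[0.002,0.006,-0.169]],"turn":[[0,0,0],[0,0,0],[0,0,0],[0,0,0],[0,0,0],[0,0,0]],"grip":[0.0854,0.0854,0.0854,0.0854,0.0854,0.0854]}' 40
python3 -m creep '{"delta_pos":[[0,0,0],[0,0,0],[0,0,0],[0,0,0],[0,0,0],[0,0,0],[0,0,0]],"turn":[[0,0,0],[0,0,0],[0,0,0],[0,0,0],[0,0,0],[0,0,0],[0,0,0]],"grip":[0.04,0.04,0.04,0.04,0.04,0.04,0.04]}' 40
python3 - <<'E'
from h import *
s=dict(tool_pos=[.4799,-.3762,.3419],orientation=[-3.139,.0053,-.057]);C=cal('wrist',s)
print('knob end',onz(C,(46,119),.05),'panel top corners',onz(C,(12,2),.076),onz(C,(70,217),.076),'foot/bottom',onz(C,(24,244),.076))
E
```

```text
clock: 2.95
tool_pos: [0.4811, -0.3672, 0.1736]
orientation: [-3.137, 0.007, -0.053]
wrist_force: [-0.5, -0.0, 0.1]
opening: 0.997
clock: 3.65
tool_pos: [0.482, -0.3679, 0.1762]
orientation: [-3.139, 0.003, -0.053]
wrist_force: [-0.7, 1.2, 6.9]
opening: 0.593
knob end [ 0.55010781 -0.21454233  0.05      ] panel top corners [ 0.61668447 -0.22710789  0.076     ] [ 0.48438653 -0.23196968  0.076     ] foot/bottom [ 0.46650687 -0.19515204  0.076     ]
```

```bash
python3 -m creep '{"delta_pos":[[0,0,0.05],[0,0,0.1],[0.01,0.05,0.13],[0.02,0.1,0.13],[0.035,0.15,0.13],[0.05,0.2,0.13],[0.062,0.245,0.13],[0.062,0.263,0.13]],"turn":[[0,0,0],[0,0,0],[0,0,2],[0,0,4],[0,0,6.4],[0,0,6.4],[0,0,6.4],[0,0,6.4]],"grip":[0.04,0.04,0.04,0.04,0.04,0.04,0.04,0.04]}'
python3 - <<'E'
from h import *
s=st(); a=cams.read_camera('wrist'); C=cal('wrist',s)
o=np.array([.5437,-.1047,0]);ex=np.array([.9983,.058,0]);ey=np.array([-.058,.9983,0])
for n,p in dict(fl=o+ex*.085-ey*.074+[0,0,.076],fr=o-ex*.085-ey*.074+[0,0,.076],kn=o-ey*.11+[0,0,.05]).items():
    u=proj(C,p); print(n,u); cv2.drawMarker(a,tuple(int(round(v)) for v in u),(0,255,0),0,15)
cv2.imwrite('pics/w2.png',a)
E
```

```text
clock: 4.45
tool_pos: [0.5449, -0.1018, 0.3072]
orientation: [-3.138, 0.001, 0.061]
wrist_force: [0.9, -0.7, -1.5]
opening: 0.596
{'clock': 4.45, 'joints': [-0.1854, 0.3684, -0.2441, 0.9599, 0.0028, 2.8948], 'tool_pos': [0.5449, -0.1018, 0.3072], 'orientation': [-3.1385, 0.0009, 0.0614], 'wrist_force': [0.8872, -0.6785, -1.4709], 'opening': 0.5957}
fl [425.79479198  80.61610902]
fr [395.65894856 354.56498324]
kn [449.72167465 219.89834328]
```

View pics/w2.png

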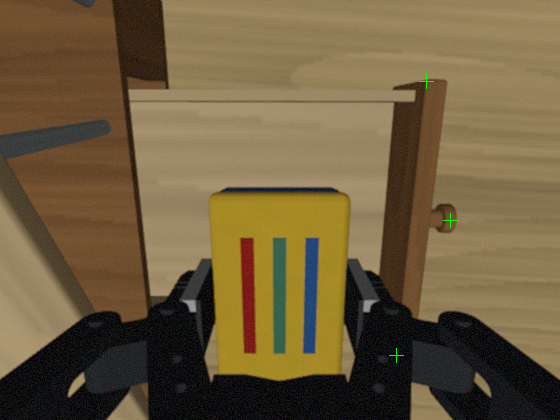

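The predicted knob and panel positions match the view: knob at (446,218), panel top at (425,85). The tin hangs over the drawer space, so I lower and release it.

```bash
python3 -m creep '{"delta_pos":[[0,-0.002,-0.045],[0,-0.002,-0.08],[0,-0.002,-0.1],[0,-0.002,-0.107],[0,-0.002,-0.107],[0,-0.002,-0.107]],"turn":[[0,0,0],[0,0,0],[0,0,0],[0,0,0],[0,0,0],[0,0,0]],"grip":[0.04,0.04,0.04,0.04,0.04,0.04]}'
python3 -m creep '{"delta_pos":[[0,0,0],[0,0,0],[0,0,0],[0,0,0.03],[0,0,0.07],[0,0,0.11]],"turn":[[0,0,0],[0,0,0],[0,0,0],[0,0,0],[0,0,0],[0,0,0]],"grip":[0.068,0.068,0.068,0.068,0.068,0.068]}'
python3 - <<'E'
from h import *
s=st(); a=cams.read_camera('wrist'); cv2.imwrite('pics/w3.png',a)
E
```

```text
clock: 5.1
tool_pos: [0.5454, -0.1014, 0.2014]
orientation: [-3.135, -0.001, 0.064]
wrist_force: [0.7, 0.4, -1.2]
opening: 0.596
clock: 5.7
tool_pos: [0.545, -0.1014, 0.3126]
orientation: [-3.135, 0.0, 0.064]
wrist_force: [0.5, 0.6, -0.3]
opening: 0.798
{'clock': 5.7, 'joints': [-0.1855, 0.3642, -0.2353, 0.973, 0.0061, 2.892], 'tool_pos': [0.545, -0.1014, 0.3126], 'orientation': [-3.1352, 0.0002, 0.0641], 'wrist_force': [0.5049, 0.5647, -0.2919], 'opening': 0.7976}
```

View pics/w3.png

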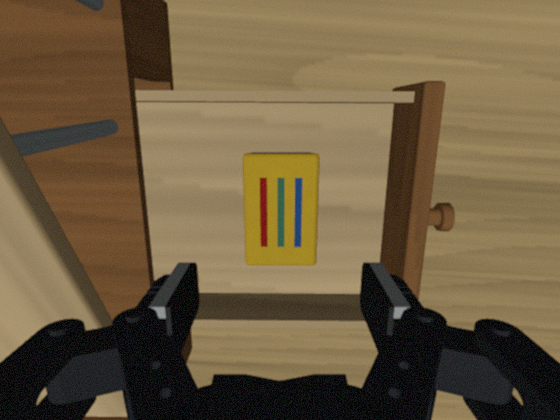

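The tin lies flat in the drawer at (281,209) and is released. Next I close the fingers, tilt so the gripper's body stays clear of the board, and go behind the knob.

```bash
python3 -m creep '{"delta_pos":[[0.002,-0.05,0.01],[0.004,-0.1,0.01],[0.006,-0.15,0.01],[0.007,-0.2,0.01],[0.007,-0.216,-0.03],[0.007,-0.216,-0.075],[0.007,-0.216,-0.107],[0.007,-0.216,-0.107]],"turn":[[0,0,0],[8,0,0],[16,0,0],[20,0,0],[20,0,0],[20,0,0],[20,0,0],[20,0,0]],"grip":[0.068,0.068,0.03,0,0,0,0,0]}'
python3 - <<'E'
from h import *
s=st(); T=R.from_euler('xyz',s['orientation']).as_matrix(); print('tip',np.array(s['tool_pos'])+.173*T[:,2])
E
```

```text
clock: 6.55
tool_pos: [0.5522, -0.3171, 0.208]
orientation: [-2.785, -0.025, 0.056]
wrist_force: [-0.9, 0.2, -0.1]
opening: -0.001
{'clock': 6.55, 'joints': [-0.5889, 0.6688, -0.0219, 1.0818, 0.2977, 2.4623], 'tool_pos': [0.5522, -0.3171, 0.208], 'orientation': [-2.7845, -0.0248, 0.0556], 'wrist_force': [-0.9432, 0.2055, -0.0761], 'opening': -0.001}
tip [ 0.55289678 -0.25645398  0.04593604]
```

```bash
python3 -m creep '{"delta_pos":[[-0.002,0.02,-0.001],[-0.003,0.035,-0.001],[-0.004,0.055,-0.001],[-0.005,0.075,-0.001],[-0.007,0.095,-0.001],[-0.008,0.115,-0.001],[-0.009,0.135,-0.001],[-0.01,0.15,-0.001]],"turn":[[0,0,0],[0,0,0],[0,0,0],[0,0,0],[0,0,0],[0,0,0],[0,0,0],[0,0,0]],"grip":[0,0,0,0,0,0,0,0]}'
python3 -m creep '{"delta_pos":[[-0.001,0.012,0],[-0.001,0.023,0],[-0.002,0.032,0],[-0.002,0.038,0],[-0.002,0.042,0],[-0.002,0.045,0]],"turn":[[0,0,0],[0,0,0],[0,0,0],[0,0,0],[0,0,0],[0,0,0]],"grip":[0,0,0,0,0,0]}'
```

```text
clock: 7.35
tool_pos: [0.543, -0.1659, 0.2092]
orientation: [-2.787, -0.028, 0.057]
wrist_force: [-0.5, -1.9, 2.0]
opening: 0.001
clock: 7.95
tool_pos: [0.541, -0.1207, 0.2091]
orientation: [-2.787, -0.028, 0.057]
wrist_force: [-0.5, -1.0, 0.4]
opening: 0.003
```

```bash
python3 -m creep '{"delta_pos":[[0,0.004,0],[0,0.008,0],[0,0.01,0],[0,0.012,0],[0,0.012,0]],"turn":[[0,0,0],[0,0,0],[0,0,0],[0,0,0],[0,0,0]],"grip":[0,0,0,0,0]}'
```

```text
clock: 8.45
tool_pos: [0.541, -0.1154, 0.2102]
orientation: [-2.808, -0.026, 0.053]
wrist_force: [-7.0, -29.8, 10.7]
opening: 0.0
```

The drawer is shut against its stop: the force jumped to 30 N and motion stopped. I back off, lift and level the tool.

```bash
python3 -m creep '{"delta_pos":[[0,-0.02,0],[0,-0.045,0],[0,-0.06,0.04],[-0.02,-0.06,0.09],[-0.04,-0.06,0.14],[-0.06,-0.03,0.18],[-0.08,0.01,0.22],[-0.08,0.03,0.25]],"turn":[[0,0,0],[0,0,0],[-4,0,0],[-10,0,0],[-19,0,0],[-19,0,6],[-19,0,12],[-19,0,18]],"grip":[0,0,0,0,0,0,0,0]}'
python3 - <<'E'
from h import *
s=st(); ex=np.array([np.cos(.058),np.sin(.058),0]);ey=np.array([-ex[1],ex[0],0]);ez=np.array([0,0,1.])
a=np.radians(25); z=np.sin(a)*ex-np.cos(a)*ez; y=ey; x=np.cross(y,z); T=np.c_[x,y,z]
q=R.from_matrix(T)*R.from_euler('xyz',s['orientation']).inv(); v=q.as_rotvec(degrees=True); print(v,np.linalg.norm(v), R.from_matrix(T).as_euler('xyz'))
E
```

```text
clock: 9.25
tool_pos: [0.4594, -0.0875, 0.457]
orientation: [-3.129, 0.045, 0.37]
wrist_force: [1.4, 0.6, -0.4]
opening: 0.001
{'clock': 9.25, 'joints': [-0.1843, 0.1644, -0.1277, 1.3242, -0.0129, 2.5881], 'tool_pos': [0.4594, -0.0875, 0.457], 'orientation': [-3.1286, 0.0455, 0.3698], 'wrist_force': [1.4029, 0.6476, -0.4112], 'opening': 0.0009}
[-31.00106325  -7.79683233 159.4866308 ] 162.6586669108354 [-3.14159265  0.43633231 -3.08359265]
```

```bash
for i in 1 2 3; do python3 -m creep '{"delta_pos":[[-0.007,0.03,0],[-0.014,0.055,0],[-0.021,0.08,0],[-0.021,0.08,0],[-0.021,0.08,0],[-0.021,0.08,0],[-0.021,0.08,0]],"turn":[[-10.3,-2.6,53.2],[-10.3,-2.6,53.2],[-10.3,-2.6,53.2],[-10.3,-2.6,53.2],[-10.3,-2.6,53.2],[-10.3,-2.6,53.2],[-10.3,-2.6,53.2]],"grip":[0,0,0,0,0,0,0]}'|head -1; done
python3 - <<'E'
from h import *
s=st(); a=cams.read_camera('wrist'); cv2.imwrite('pics/w4.png',a)
cv2.imwrite('pics/top1.png',cams.read_camera('top'))
E
```

```text
clock: 9.95
clock: 10.65
clock: 11.35
{'clock': 11.35, 'joints': [0.4199, -0.1149, -0.4805, 0.7967, -0.1461, 0.3181], 'tool_pos': [0.3948, 0.1528, 0.4559], 'orientation': [-3.1387, 0.4324, -3.0695], 'wrist_force': [0.6549, 0.0885, -0.2619], 'opening': 0.0009}
```

View pics/w4.png

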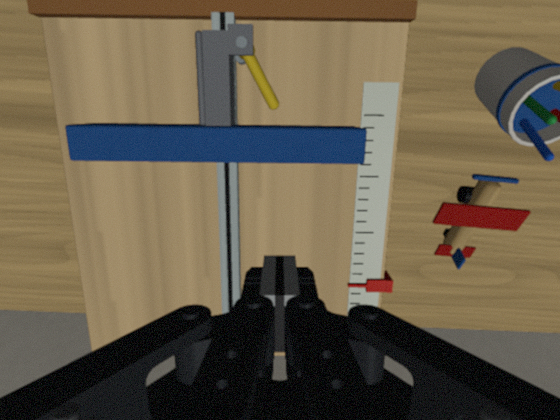

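The view is clear. Image down is upslope. The ledge runs from (67,143) to (365,145) and the lever from (243,60) to (275,105). The block is at (214,80) and the marker line runs from (348,285) to (392,285). Now I turn these into board coordinates.

```bash
cat >> h.py <<'E'
YAW=.058; O=np.array([.534,.121,0])
def frame(yaw=YAW,o=O):
    e=np.array([np.cos(yaw),np.sin(yaw),0]); a=np.radians(25)
    u=np.cos(a)*e+[0,0,np.sin(a)]; v=np.array([-e[1],e[0],0]); n=np.cross(u,v)
    return np.array(o)+[0,0,.1605], np.array([u,v,n])   # board midpoint, rows = axes
def onb(C,uv,h,yaw=None,o=None):
    b,F=frame(YAW if yaw is None else yaw, O if o is None else o); return F@(onplane(C,uv,b+h*F[2],F[2])-b)
E
python3 - <<'E'
from h import *
s=dict(tool_pos=[.3948,.1528,.4559],orientation=[-3.1387,.4324,-3.0695]);C=cal('wrist',s);Ct=cal('top')
a=cv2.imread('pics/w4.png');t=cv2.imread('pics/top1.png');H=cv2.cvtColor(a,cv2.COLOR_BGR2HSV);Ht=cv2.cvtColor(t,cv2.COLOR_BGR2HSV)
bl=cv2.inRange(H,(95,100,40),(125,255,255))
for x in(90,150,280,340):
    r=np.where(bl[100:180,x])[0]+100; print('ledge col',x,r.min(),r.max(),'under@58',(1e3*onb(C,(x,r.min()-.5),.058)).round(1),'up@16',(1e3*onb(C,(x,r.max()+.5),.016)).round(1),'up@58',(1e3*onb(C,(x,r.max()+.5),.058)).round(1))
for y in(135,150):
    c=np.where(bl[y,:400])[0]; print('row',y,c.min(),c.max(),[(1e3*onb(C,(q,y),.045)).round(1).tolist() for q in(c.min()-.5,c.max()+.5)])
rd=cv2.inRange(H,(0,150,60),(8,255,255))
for x in(350,354,358,362,375,388):
    r=np.where(rd[270:310,x])[0]+270
    if len(r):print('mark col',x,r.min(),r.max(),(1e3*onb(C,(x,(r.min()+r.max())/2),.004)).round(1))
rt=cv2.inRange(Ht,(0,130,60),(8,255,255)); k=np.argwhere(rt[180:200,170:195])+[180,170]; ct=k.mean(0)[::-1]
k2=np.argwhere(rd[270:300,340:400])+[270,340]; cw=k2.mean(0)[::-1]
P=tri([(C,cw),(Ct,ct)]);b,F=frame();print('mark tri',P,1e3*F@(P-b),cw,ct)
for n,p,h in(('blockL',(198,80),.046),('blockR',(231,80),.046),('block top',(214,30),.046),('hinge',(241,42),.044),('levertip',(278,104),.044),('mastR',(217,200),.014),('mastL',(240,200),.014),('front L',(410,20),0),('front R',(49,16),0),('edge',(383,306),0)):
    print(n,(1e3*onb(C,p,h)).round(1))
E
```

```text
ledge col 90 125 159 under@58 [-59.9 -82.8  58. ] up@16 [ -31.4 -107.8   16. ] up@58 [-37.2 -85.8  58. ]
ledge col 150 125 160 under@58 [-60.4 -44.1  58. ] up@16 [-31.2 -61.1  16. ] up@58 [-37.1 -46.1  58. ]
ledge col 280 127 161 under@58 [-60.2  40.   58. ] up@16 [-31.8  40.6  16. ] up@58 [-37.5  40.3  58. ]
ledge col 340 127 162 under@58 [-60.7  78.8  58. ] up@16 [-31.6  87.6  16. ] up@58 [-37.4  80.2  58. ]
row 135 67 365 [[-52.1, -106.5, 45.0], [-54.7, 98.9, 45.0]]
row 150 69 363 [[-41.8, -106.6, 45.0], [-44.5, 98.4, 45.0]]
mark col 350 284 285 [ 79.9 105.3   4. ]
mark col 354 284 286 [ 80.4 108.9   4. ]
mark col 358 284 286 [ 80.3 112.5   4. ]
mark col 362 284 286 [ 80.3 116.1   4. ]
mark col 375 281 290 [ 80.7 127.9   4. ]
mark col 388 275 292 [ 78.5 139.5   4. ]
mark tri [0.59985216 0.25628964 0.19614339] [ 81.75314087 131.24485836   1.2060113 ] [376.39376771 285.17563739] [179.02564103 191.41025641]
blockL [-88.8 -14.3  46. ]
blockR [-89.1   7.4  46. ]
block top [-118.8   -2.7   46. ]
hinge [-112.4   14.1   44. ]
levertip [-74.4  38.5  44. ]
mastR [  0.4 -10.2  14. ]
mastL [ 0.2  8.5 14. ]
front L [-136.6  136.4    0. ]
front R [-135.6 -132.7    0. ]
edge [103.7 138.4  -0. ]
```

```bash
python3 - <<'E'
from h import *
s=dict(tool_pos=[.3948,.1528,.4559],orientation=[-3.1387,.4324,-3.0695]);C=cal('wrist',s)
b,F=frame(); print('cam',1e3*F@(-C[1].T@C[2]-b),'viewdir',F@C[1][2],'tcp',1e3*F@(np.array(s['tool_pos'])-b)); print(F)
T=R.from_euler('xyz',s['orientation']).as_matrix(); Tg=np.c_[np.cross(F[1],-F[2]),F[1],-F[2]]
print('turn left',(R.from_matrix(Tg@T.T)).as_rotvec(degrees=True))
E
```

```text
cam [-70.06059468  38.65121878 295.15819281] viewdir [ 0.27123851  0.00610349 -0.96249281] tcp [  0.56618595  39.81560156 325.67382042]
[[ 0.9047838   0.05253638  0.42261826]
 [-0.05796749  0.99831847  0.        ]
 [-0.42190762 -0.02449812  0.90630779]]
turn left [ 0.16467421 -0.21505722 -0.73770008]
```

The yaw and board plane agree with the measurements: the lever angle is about 0.57, and the mark is at u≈80.5 mm. The ledge's upper face is at u≈-48, so the travel needed is about 129 mm. Next I approach with open fingers, straddling the block and lever.

```bash
python3 -m creep '{"delta_pos":[[-0.01,-0.009,-0.03],[-0.02,-0.018,-0.07],[-0.036,-0.027,-0.1],[-0.036,-0.027,-0.111],[-0.036,-0.027,-0.111],[-0.036,-0.027,-0.111]],"turn":[[0.2,-0.2,-0.7],[0.2,-0.2,-0.7],[0.2,-0.2,-0.7],[0.2,-0.2,-0.7],[0.2,-0.2,-0.7],[0.2,-0.2,-0.7]],"grip":[0.0854,0.0854,0.0854,0.0854,0.0854,0.0854]}' 60
cat >> h.py <<'E'
def tcp(s=None):
    s=s or st(); b,F=frame(); print('tcp uvh mm',(1e3*F@(np.array(s['tool_pos'])-b)).round(1))
    T=R.from_euler('xyz',s['orientation']).as_matrix(); Tg=np.c_[np.cross(F[1],-F[2]),F[1],-F[2]]
    print('turn left',R.from_matrix(Tg@T.T).as_rotvec(degrees=True).round(2),'force uvh',(F@np.array(s['wrist_force'])).round(1)); return s
def dw(u,v,h): print('world d',(np.array([u,v,h])@frame()[1]).round(1))
E
python3 - <<'E'
from h import *
s=tcp(); cv2.imwrite('pics/w5.png',cams.read_camera('wrist'))
E
```

```text
clock: 12.05
tool_pos: [0.3595, 0.1259, 0.3455]
orientation: [3.139, 0.437, -3.089]
wrist_force: [1.1, -0.3, 0.4]
opening: 0.995
{'clock': 12.05, 'joints': [0.3902, -0.119, -0.7888, 0.4853, -0.1385, 0.3077], 'tool_pos': [0.3595, 0.1259, 0.3455], 'orientation': [3.1395, 0.4368, -3.0887], 'wrist_force': [1.0522, -0.3179, 0.3971], 'opening': 0.995}
tcp uvh mm [-79.5  15.  241.2]
turn left [-0.11  0.02  0.24] force uvh [ 1.1 -0.4 -0.1]
```

View pics/w5.png

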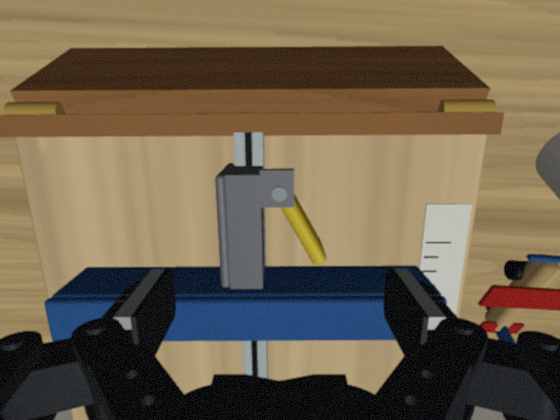

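The block (left face at column 220) and the lever tip (325,262) lie between the open pads (165 and 395). I'll descend below the ledge.

```bash
python3 -m creep '{"delta_pos":[[0.008,0,-0.018],[0.016,0.001,-0.036],[0.022,0.001,-0.048],[0.0245,0.001,-0.0526],[0.0245,0.001,-0.0526]],"turn":[[0,0,0.2],[0,0,0.2],[0,0,0.2],[0,0,0.2],[0,0,0.2]],"grip":[0.0854,0.0854,0.0854,0.0854,0.0854]}' 
python3 - <<'E'
from h import *
tcp(); dw(15,0,0); dw(100,0,0)
E
```

```text
clock: 12.6
tool_pos: [0.3853, 0.1274, 0.294]
orientation: [3.139, 0.439, -3.086]
wrist_force: [-0.5, 0.1, -0.2]
opening: 0.997
{'clock': 12.6, 'joints': [0.3653, -0.0095, -0.8531, 0.306, -0.127, 0.2816], 'tool_pos': [0.3853, 0.1274, 0.294], 'orientation': [3.1387, 0.4388, -3.0857], 'wrist_force': [-0.491, 0.1494, -0.1963], 'opening': 0.9971}
tcp uvh mm [-77.8  15.  183.6]
turn left [-0.16  0.13  0.05] force uvh [-0.5  0.2  0. ]
world d [13.6  0.8  6.3]
world d [90.5  5.3 42.3]
```

```bash
python3 -m creep '{"delta_pos":[[0.009,0.0005,0.0042],[0.0226,0.0013,0.0106],[0.0362,0.0021,0.0169],[0.0543,0.0032,0.0254],[0.0724,0.0042,0.0338],[0.0905,0.0053,0.0423],[0.1041,0.006,0.0486],[0.1086,0.0063,0.0507]],"turn":[[0,0,0],[0,0,0],[0,0,0],[0,0,0],[0,0,0],[0,0,0],[0,0,0],[0,0,0]],"grip":[0.0854,0.0854,0.0854,0.0854,0.0854,0.0854,0.0854,0.0854]}' 
python3 - <<'E'
from h import *
s=tcp(); cv2.imwrite('pics/w6.png',cams.read_camera('wrist')); 
E
```

```text
clock: 13.4
tool_pos: [0.4956, 0.1339, 0.3464]
orientation: [3.138, 0.441, -3.086]
wrist_force: [-2.1, 0.1, 1.0]
opening: 1.001
{'clock': 13.4, 'joints': [0.2916, 0.1093, -0.5629, 0.4673, -0.0967, 0.2142], 'tool_pos': [0.4956, 0.1339, 0.3464], 'orientation': [3.1381, 0.4413, -3.0862], 'wrist_force': [-2.0521, 0.1386, 1.0163], 'opening': 1.0013}
tcp uvh mm [ 44.5  15.1 184.4]
turn left [-0.2   0.27  0.07] force uvh [-1.4  0.3  1.8]
```

View pics/w6.png

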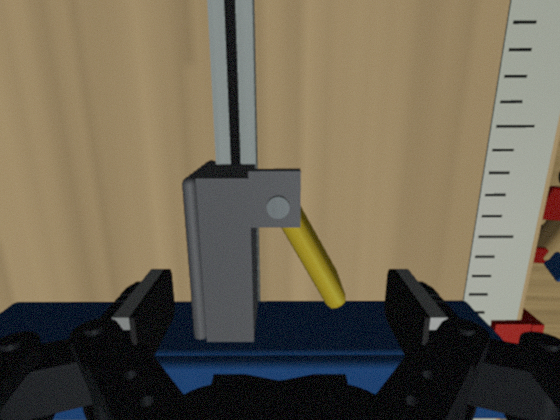

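The shelf moved up with the fingers. The red marker block shows at (515,330), the underside's back edge at row 303 and its front edge at row 352, and the hinge at (278,208). I'll work out the distance left.

```bash
python3 - <<'E'
from h import *
s=dict(tool_pos=[.4956,.1339,.3464],orientation=[3.1381,.4413,-3.0862]);C=cal('wrist',s)
a=cv2.imread('pics/w6.png');H=cv2.cvtColor(a,cv2.COLOR_BGR2HSV)
bl=cv2.inRange(H,(95,100,15),(125,255,255));rd=cv2.inRange(H,(0,130,50),(8,255,255))
for x in(60,100,300,370,440):
    r=np.where(bl[280:,x])[0]+280; print('ledge',x,r[:1],(1e3*onb(C,(x,r[0]-.5),.016)).round(1))
    v=a[:,x,0].astype(int); e=335+np.argmax(np.abs(v[337:368]-v[335:366])); print('  front edge row',e+1,'@52',(1e3*onb(C,(x,e+1),.052)).round(1),'@58',(1e3*onb(C,(x,e+1),.058)).round(1))
for x in range(492,546,6):
    r=np.where(rd[300:360,x])[0]+300
    if len(r): print('mark',x,r.min(),r.max(),(1e3*onb(C,(x,r.min()),.004)).round(1),(1e3*onb(C,(x,r.max()),.004)).round(1))
for n,p,h in(('hinge',(278,208),.046),('blockend',(225,178),.046),('cheek',(195,250),.046),('blockR',(258,250),.046),('mast',(232,100),.014),('levtip',(336,308),.044)): print(n,(1e3*onb(C,p,h)).round(1))
cv2.imwrite('pics/w6z.png',cv2.resize(a[290:380,440:560],None,fx=5,fy=5,interpolation=cv2.INTER_CUBIC))
E
```

```text
ledge 60 [303] [ 55.1 -79.8  16. ]
  front edge row 365 @52 [ 57.6 -59.   52. ] @58 [ 52.7 -54.7  58. ]
ledge 100 [303] [ 55.2 -62.5  16. ]
  front edge row 362 @52 [ 56.5 -45.4  52. ] @58 [ 51.6 -41.8  58. ]
ledge 300 [302] [54.9 24.1 16. ]
  front edge row 355 @52 [53.9 22.  52. ] @58 [49.2 21.6 58. ]
ledge 370 [302] [55.  54.5 16. ]
  front edge row 354 @52 [53.6 45.5 52. ] @58 [48.9 43.7 58. ]
ledge 440 [326] [67.1 86.3 16. ]
  front edge row 337 @52 [47.1 68.1 52. ] @58 [42.7 65.  58. ]
mark 492 322 326 [ 73.4 117.3   4. ] [ 75.6 117.7   4. ]
mark 498 321 334 [ 72.8 120.1   4. ] [ 80.1 121.3   4. ]
mark 504 323 341 [ 73.9 123.2   4. ] [ 84.  124.9   4. ]
mark 510 323 342 [ 73.9 126.1   4. ] [ 84.6 128.    4. ]
mark 516 324 343 [ 74.5 129.    4. ] [ 85.2 131.    4. ]
mark 522 318 333 [ 71.2 131.3   4. ] [ 79.5 132.9   4. ]
mark 528 316 331 [ 70.1 134.    4. ] [ 78.4 135.6   4. ]
mark 534 324 332 [ 74.5 137.7   4. ] [ 79.  138.6   4. ]
mark 540 323 332 [ 74.  140.5   4. ] [ 79.  141.5   4. ]
hinge [ 4.4 14.8 46. ]
blockend [-5.2 -1.4 46. ]
cheek [ 18.4 -12.1  46. ]
blockR [18.5  8.3 46. ]
mast [-28.5  -2.3  14. ]
levtip [41.  34.8 44. ]
```

View pics/w6z.png

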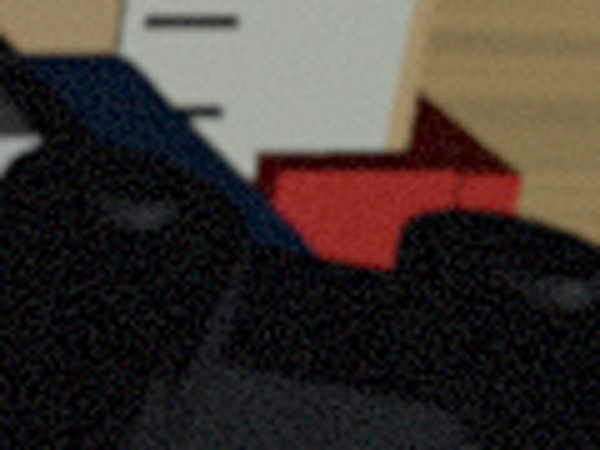

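```bash
python3 - <<'E'
from h import *
def ticks(f,s,x0,x1,y0,y1,path):
    C=cal('wrist',s); g=cv2.cvtColor(cv2.imread(f),cv2.COLOR_BGR2GRAY).astype(float); out=[]
    for c in path:  # (col at row y) linear path
        (xa,ya),(xb,yb)=c; ys=np.arange(ya,yb,.25); xs=xa+(xb-xa)*(ys-ya)/(yb-ya)
        v=cv2.remap(g.astype(np.float32),xs[:,None].astype(np.float32),ys[:,None].astype(np.float32),1).ravel()
        from scipy.signal import find_peaks
        p,_=find_peaks(-cv2.GaussianBlur(v[None],(9,1),0).ravel(),prominence=12)
        out=[(1e3*onb(C,(xs[i],ys[i]),.001)).round(1)[0] for i in p]
        print(f,out)
s4=dict(tool_pos=[.3948,.1528,.4559],orientation=[-3.1387,.4324,-3.0695]);s6=dict(tool_pos=[.4956,.1339,.3464],orientation=[3.1381,.4413,-3.0862])
ticks('pics/w4.png',s4,0,0,0,0,[((368,170),(358,278))])
ticks('pics/w6.png',s6,0,0,0,0,[((519,15),(480,318))])
C=cal('wrist',s4);print('bar h1,h4,h8',[(1e3*onb(C,(356,285),h))[0].round(1) for h in(.001,.004,.008)])
E
```

```text
pics/w4.png [np.float64(-18.5), np.float64(-8.5), np.float64(1.2), np.float64(10.9), np.float64(20.8), np.float64(30.9), np.float64(40.9), np.float64(50.6), np.float64(60.4), np.float64(70.4)]
pics/w6.png [np.float64(-57.3), np.float64(-47.6), np.float64(-37.8), np.float64(-27.9), np.float64(-18.3), np.float64(-8.5), np.float64(1.3), np.float64(11.0), np.float64(20.9), np.float64(30.7), np.float64(40.5), np.float64(50.3), np.float64(60.0), np.float64(69.8)]
bar h1,h4,h8 [np.float64(81.9), np.float64(80.4), np.float64(78.3)]
```

The ruler ticks agree between the two views to 0.5 mm, so the board frame is sound. The mark is at u≈80.3 and the upper face at 67.0, leaving +13.2 mm. I'll move up and shift sideways to centre on the shut width.

```bash
python3 -m creep '{"delta_pos":[[0.006,0.0003,0.0028],[0.0105,0.0006,0.0049],[0.012,0.0007,0.0056],[0.0122,-0.003,0.0056],[0.0124,-0.007,0.0056],[0.0126,-0.0103,0.0056],[0.0126,-0.0103,0.0056]],"turn":[[0,0,0],[0,0,0],[0,0,0],[0,0,0],[0,0,0],[0,0,0],[0,0,0]],"grip":[0.0854,0.0854,0.0854,0.0854,0.0854,0.0854,0.0854]}' 60
python3 - <<'E'
from h import *
s=tcp(); a=cams.read_camera('wrist');cv2.imwrite('pics/w7.png',a);C=cal('wrist',s)
H=cv2.cvtColor(a,cv2.COLOR_BGR2HSV);bl=cv2.inRange(H,(95,100,15),(125,255,255))
for x in(60,100,300,370):
    r=np.where(bl[280:,x])[0]+280; print('under',x,r[:1],(1e3*onb(C,(x,r[0]-.5),.016)).round(1))
E
```

```text
clock: 14.15
tool_pos: [0.5081, 0.1231, 0.3521]
orientation: [3.138, 0.442, -3.087]
wrist_force: [-0.6, -0.9, 0.7]
opening: 1.002
{'clock': 14.15, 'joints': [0.2615, 0.1187, -0.5356, 0.4822, -0.0849, 0.1876], 'tool_pos': [0.5081, 0.1231, 0.3521], 'orientation': [3.1384, 0.4419, -3.0871], 'wrist_force': [-0.5826, -0.8533, 0.694], 'opening': 1.0023}
tcp uvh mm [ 57.7   3.6 184.5]
turn left [-0.19  0.31  0.12] force uvh [-0.3 -0.8  0.9]
under 60 [303] [ 68.4 -91.6  16. ]
under 100 [303] [ 68.5 -74.2  16. ]
under 300 [303] [68.8 12.5 16. ]
under 370 [309] [71.9 43.1 16. ]
```

The upper face is now at u≈80.4, level with the mark. Closing on the lever.

```bash
python3 -m creep '{"delta_pos":[[0,0,0],[0,0,0],[0,0,0],[0,0,0],[0,0,0],[0,0,0],[0,0,0],[0,0,0]],"turn":[[0,0,0],[0,0,0],[0,0,0],[0,0,0],[0,0,0],[0,0,0],[0,0,0],[0,0,0]],"grip":[0.07,0.06,0.055,0.05,0.046,0.043,0.043,0.043]}' 60
python3 - <<'E'
from h import *
s=tcp(); a=cams.read_camera('wrist');cv2.imwrite('pics/w8.png',a);C=cal('wrist',s)
H=cv2.cvtColor(a,cv2.COLOR_BGR2HSV);bl=cv2.inRange(H,(95,100,15),(125,255,255))
for x in(60,100,440):
    r=np.where(bl[280:,x])[0]+280; print('under',x,r[:1],(1e3*onb(C,(x,r[0]-.5),.016)).round(1))
E
```

```text
clock: 15.0
tool_pos: [0.5086, 0.1243, 0.3534]
orientation: [3.135, 0.445, -3.087]
wrist_force: [-2.9, 3.9, 4.0]
opening: 0.506
{'clock': 15.0, 'joints': [0.2628, 0.1178, -0.534, 0.4815, -0.0825, 0.1879], 'tool_pos': [0.5086, 0.1243, 0.3534], 'orientation': [3.1352, 0.4447, -3.0866], 'wrist_force': [-2.9377, 3.872, 3.9615], 'opening': 0.5056}
tcp uvh mm [ 58.7   4.7 185.4]
turn left [-0.36  0.46  0.01] force uvh [-0.8  4.   4.7]
under 60 [304] [ 70.9 -90.4  16. ]
under 100 [303] [ 70.5 -72.9  16. ]
under 440 [302] [70.7 75.6 16. ]
```

View pics/w8.png

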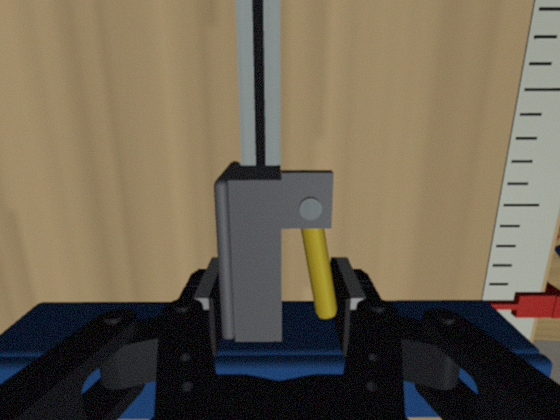

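The lever is partly shut, with its tip at (325,312) between the pads. The marker bar is now in view near (500,306), so I can compare it with the underside in the same picture.

```bash
python3 - <<'E'
from h import *
def chk(f,s):
    a=cv2.imread(f);C=cal('wrist',s);H=cv2.cvtColor(a,cv2.COLOR_BGR2HSV);rd=cv2.inRange(H,(0,130,50),(8,255,255))
    for x in(494,498,502,506,510):
        r=np.where(rd[270:350,x])[0]+270
        if len(r): print(f,'bar',x,r.min(),r.max(),(1e3*onb(C,(x,(r.min()+r.max())/2),.004)).round(1))
chk('pics/w8.png',dict(tool_pos=[.5086,.1243,.3534],orientation=[3.1352,.4447,-3.0866]))
chk('pics/w7.png',dict(tool_pos=[.5081,.1231,.3521],orientation=[3.1384,.4419,-3.0871]))
E
```

```text
pics/w8.png bar 494 304 306 [ 79.9 107.9   4. ]
pics/w8.png bar 498 303 308 [ 80.2 109.8   4. ]
pics/w8.png bar 502 303 308 [ 80.2 111.7   4. ]
pics/w8.png bar 506 304 308 [ 80.5 113.7   4. ]
pics/w8.png bar 510 304 308 [ 80.5 115.6   4. ]
pics/w7.png bar 502 305 310 [ 78.9 109.2   4. ]
pics/w7.png bar 506 308 313 [ 80.5 111.3   4. ]
pics/w7.png bar 510 307 312 [ 80.  113.2   4. ]
```

```bash
python3 - <<'E'
from h import *
S=dict(w4=(dict(tool_pos=[.3948,.1528,.4559],orientation=[-3.1387,.4324,-3.0695]),(190,255,20,70)),w6=(dict(tool_pos=[.4956,.1339,.3464],orientation=[3.1381,.4413,-3.0862]),(255,300,185,230)),w8=(dict(tool_pos=[.5086,.1243,.3534],orientation=[3.1352,.4447,-3.0866]),(290,335,185,230)))
for k,(s,(x0,x1,y0,y1)) in S.items():
    C=cal('wrist',s); a=cv2.imread(f'pics/{k}.png'); g=cv2.cvtColor(a,cv2.COLOR_BGR2GRAY)
    if k=='w4': x0,x1=225,257
    c=cv2.HoughCircles(cv2.resize(g[y0:y1,x0:x1],None,fx=4,fy=4,interpolation=2),3,1,50,param1=80,param2=12,minRadius=14,maxRadius=60)
    if c is not None:
        x,y,r=c[0,0]; p=(x/4+x0,y/4+y0); print(k,p,r/4,'hinge u,v -> upper',[(1e3*onb(C,p,h)+[64,0,0]).round(1).tolist() for h in(.044,.047,.05)])
    col={'w4':214,'w6':235,'w8':262}[k]; v=g[:,col].astype(int)
    lo,hi={'w4':(26,60),'w6':(170,200),'w8':(170,200)}[k]; print('  block col',col,lo,v[lo-4 if lo>4 else 0:hi].tolist())
E
```

```text
block col 214 26 [142, 138, 142, 139, 142, 140, 139, 129, 102, 92, 88, 87, 89, 87, 95, 88, 85, 89, 91, 91, 89, 88, 90, 90, 87, 88, 92, 95, 88, 93, 87, 94, 89, 90, 95, 87, 93, 89]
w6 (np.float32(277.875), np.float32(207.625)) 10.75 hinge u,v -> upper [[68.8, 14.7, 44.0], [68.0, 14.7, 47.0], [67.1, 14.7, 50.0]]
  block col 235 170 [29, 36, 31, 33, 25, 17, 33, 20, 29, 19, 9, 36, 62, 88, 89, 88, 87, 90, 84, 89, 89, 89, 87, 89, 87, 92, 91, 89, 83, 92, 89, 87, 92, 87]
  block col 262 170 [31, 34, 27, 27, 16, 33, 32, 29, 19, 30, 33, 29, 29, 53, 77, 88, 91, 91, 88, 86, 88, 87, 93, 91, 87, 94, 89, 86, 94, 91, 89, 87, 94, 87]
```

```bash
python3 - <<'E'
from h import *
C=cal('wrist',dict(tool_pos=[.5086,.1243,.3534],orientation=[3.1352,.4447,-3.0866]))
print('block end upper',1e3*onb(C,(262,179.5),.046)+[72,0,0],'hinge',1e3*onb(C,(311,209),.047)+[64,0,0],'under',1e3*onb(C,(100,302.7),.016)+[12,0,0])
# tick check
print('tick ~70:',1e3*onb(C,(495,284),.001)); dw(-2,0,0)
E
```

```text
block end upper [ 8.21932855e+01 -7.56411521e-02  4.60000000e+01] hinge [83.41939406 15.14670471 47.        ] under [ 82.56315263 -72.89293761  16.        ]
tick ~70: [ 70.36505561 108.48249372   1.        ]
world d [-1.8 -0.1 -0.8]
```

The shelf crept about 2 mm high during the closing (upper face at 82.4, mark at 80.2). I'll lower it before the lever locks and close a little more.

```bash
python3 -m creep '{"delta_pos":[[-0.0015,0,-0.001],[-0.002,0,-0.0015],[-0.002,0,-0.0015],[-0.002,0,-0.0015],[-0.002,0,-0.0015],[-0.002,0,-0.0015]],"turn":[[0,0.2,0],[0,0.2,0],[0,0.2,0],[0,0.2,0],[0,0.2,0],[0,0.2,0]],"grip":[0.043,0.043,0.043,0.041,0.04,0.04]}' 60
cat >> h.py <<'E'
def level():
    s=tcp(); a=cams.read_camera('wrist');C=cal('wrist',s);cv2.imwrite('pics/lv%d.png'%(s['clock']*100),a)
    H=cv2.cvtColor(a,cv2.COLOR_BGR2HSV);bl=cv2.inRange(H,(95,100,15),(125,255,255));rd=cv2.inRange(H,(0,130,50),(8,255,255))
    for x in(60,80,100,440,460):
        r=np.where(bl[285:,x])[0]+285; print('upper via under',x,r[:1],(1e3*onb(C,(x,r[0]-.5),.016)+[12,0,0]).round(1))
    for x in(494,498,502,506,510):
        r=np.where(rd[270:350,x])[0]+270
        if len(r): print('bar',x,r.min(),r.max(),(1e3*onb(C,(x,(r.min()+r.max())/2),.004)).round(1))
E
python3 -c 'from h import *;level()'
```

```text
clock: 15.65
tool_pos: [0.5071, 0.1234, 0.3525]
orientation: [3.138, 0.443, -3.088]
wrist_force: [-0.7, -1.4, 6.9]
opening: 0.465
{'clock': 15.65, 'joints': [0.2626, 0.1165, -0.5374, 0.4815, -0.0851, 0.1891], 'tool_pos': [0.5071, 0.1234, 0.3525], 'orientation': [3.1376, 0.4431, -3.0878], 'wrist_force': [-0.6586, -1.3747, 6.91], 'opening': 0.4652}
tcp uvh mm [ 57.    4.  185.3]
turn left [-0.23  0.37  0.14] force uvh [ 2.3 -1.3  6.6]
upper via under 60 [305] [ 81.3 -91.8  16. ]
upper via under 80 [305] [ 81.3 -83.1  16. ]
upper via under 100 [305] [ 81.4 -74.4  16. ]
upper via under 440 [303] [81.  74.1 16. ]
upper via under 460 [303] [81.1 82.9 16. ]
bar 498 307 310 [ 79.5 108.4   4. ]
bar 502 307 313 [ 80.4 110.4   4. ]
bar 506 307 312 [ 80.1 112.3   4. ]
bar 510 307 312 [ 80.1 114.2   4. ]
```

```bash
python3 -m creep '{"delta_pos":[[-0.0014,0,-0.0003],[-0.0014,0,-0.0003],[-0.0014,0,-0.0003],[-0.0014,0,-0.0003]],"turn":[[0,0,0],[0,0,0],[0,0,0],[0,0,0]],"grip":[0.04,0.04,0.04,0.04]}' 60
python3 -c 'from h import *;level()'
```

```text
clock: 16.1
tool_pos: [0.5062, 0.1233, 0.3525]
orientation: [3.138, 0.444, -3.088]
wrist_force: [4.8, -0.0, 1.8]
opening: 0.469
{'clock': 16.1, 'joints': [0.2632, 0.1147, -0.54, 0.4796, -0.086, 0.1898], 'tool_pos': [0.5062, 0.1233, 0.3525], 'orientation': [3.1379, 0.4443, -3.0881], 'wrist_force': [4.7849, -0.0209, 1.8059], 'opening': 0.4691}
tcp uvh mm [ 56.1   4.  185.6]
turn left [-0.21  0.45  0.17] force uvh [ 5.1 -0.3 -0.4]
upper via under 60 [305] [ 80.9 -92.2  16. ]
upper via under 80 [305] [ 80.9 -83.4  16. ]
upper via under 100 [305] [ 80.9 -74.7  16. ]
upper via under 440 [303] [80.6 74.2 16. ]
upper via under 460 [303] [80.7 83.  16. ]
bar 498 308 310 [ 79.4 108.6   4. ]
bar 502 308 312 [ 80.  110.6   4. ]
bar 506 307 313 [ 80.  112.5   4. ]
bar 510 309 313 [ 80.6 114.5   4. ]
```

```bash
python3 -m creep '{"delta_pos":[[-0.0008,0,-0.0004],[-0.0008,0,-0.0004],[-0.0008,0,-0.0004],[-0.0008,0,-0.0004],[-0.0008,0,-0.0004],[-0.0008,0,-0.0004],[-0.0008,0,-0.0004],[-0.0008,0,-0.0004]],"turn":[[0,0,0],[0,0,0],[0,0,0],[0,0,0],[0,0,0],[0,0,0],[0,0,0],[0,0,0]],"grip":[0.04,0.038,0.036,0.034,0.032,0.03,0.03,0.03]}' 60
python3 -c 'from h import *;level()'
```

```text
clock: 16.95
tool_pos: [0.505, 0.121, 0.3528]
orientation: [-3.14, 0.445, -3.091]
wrist_force: [-1.4, -11.4, 9.8]
opening: 0.379
{'clock': 16.95, 'joints': [0.2614, 0.1119, -0.5426, 0.4805, -0.0924, 0.1912], 'tool_pos': [0.505, 0.121, 0.3528], 'orientation': [-3.1395, 0.4449, -3.0914], 'wrist_force': [-1.4197, -11.3761, 9.7516], 'opening': 0.3789}
tcp uvh mm [ 55.1   1.7 186.5]
turn left [0.08 0.5  0.5 ] force uvh [  2.2 -11.3   9.7]
upper via under 60 [304] [ 80.  -96.6  16. ]
upper via under 80 [303] [ 79.6 -87.7  16. ]
upper via under 100 [303] [ 79.6 -78.8  16. ]
upper via under 440 [302] [79.6 70.9 16. ]
upper via under 460 [302] [79.6 79.6 16. ]
bar 510 309 312 [ 79.7 110.9   4. ]
```

The upper face is at 79.6 and the bar at 79.7, so the shelf is level. The opening is at the stop. I re-zero the pose target to take out the 11 N side load, squeeze harder and look.

```bash
python3 -m creep '{"delta_pos":[[0,-0.0005,0],[0,-0.0005,0],[0,-0.0005,0],[0,-0.0005,0],[0,-0.0005,0]],"turn":[[0,0,0],[0,0,0],[0,0,0],[0,0,0],[0,0,0]],"grip":[0.025,0.025,0.025,0.025,0.025]}' 90
python3 -c '
from h import *
level()
import glob,os
f=max(glob.glob("pics/lv*.png"),key=os.path.getmtime);a=cv2.imread(f)
t=cams.read_camera("top");cv2.imwrite("pics/top2.png",t)
w=cv2.resize(a[130:420,190:560],None,fx=1.35,fy=1.35); z=cv2.resize(t[140:290,140:290],None,fx=2,fy=2,interpolation=2)
m=np.zeros((400,800,3),np.uint8);m[:391,:499]=w[:391,:499];m[:300,500:800]=z;cv2.imwrite("pics/final.png",m)'
```

```text
clock: 17.5
tool_pos: [0.5051, 0.1204, 0.3531]
orientation: [-3.14, 0.445, -3.093]
wrist_force: [1.6, -4.6, 4.9]
opening: 0.352
{'clock': 17.5, 'joints': [0.26, 0.1112, -0.5426, 0.4807, -0.0922, 0.191], 'tool_pos': [0.5051, 0.1204, 0.3531], 'orientation': [-3.1398, 0.4454, -3.0927], 'wrist_force': [1.6499, -4.6153, 4.8826], 'opening': 0.3525}
tcp uvh mm [ 55.2   1.  186.8]
turn left [0.07 0.53 0.56] force uvh [ 3.3 -4.7  3.8]
upper via under 60 [303] [ 79.8 -97.5  16. ]
upper via under 80 [303] [ 79.9 -88.7  16. ]
upper via under 100 [303] [ 79.9 -79.8  16. ]
upper via under 440 [301] [79.6 70.2 16. ]
upper via under 460 [301] [79.6 79.  16. ]
bar 510 307 310 [ 79.1 110.2   4. ]
```

View pics/final.png

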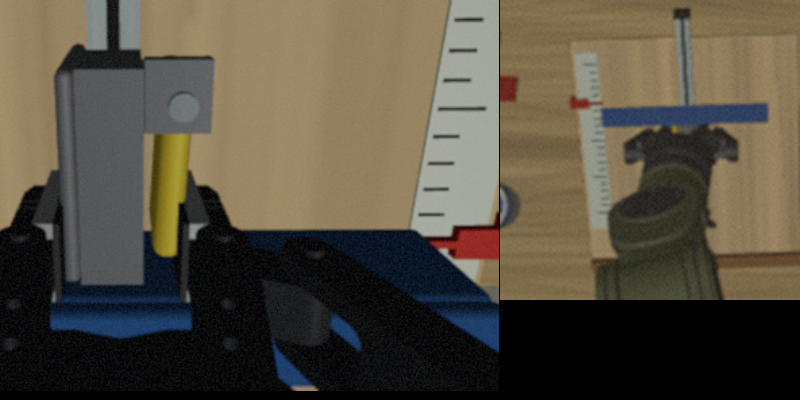

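The picture shows the lever along the block between both pads, and the ledge beside the red bar. The top inset shows the drawer no longer sticking out on the right. I'll check the lever angle numerically and the knob position in the top view.

```bash
python3 - <<'E'
from h import *
import glob,os
f=max(glob.glob("pics/lv*.png"),key=os.path.getmtime);a=cv2.imread(f);s=dict(tool_pos=[.5051,.1204,.3531],orientation=[-3.1398,.4454,-3.0927]);C=cal('wrist',s)
H=cv2.cvtColor(a,cv2.COLOR_BGR2HSV);m=cv2.inRange(H,(20,120,70),(35,255,255))
L=[];Rr=[];B=[]
for y in range(235,300,8):
    c=np.where(m[y,290:340])[0]+290; 
    if len(c)>8: L.append(1e3*onb(C,(c.min()-.5,y),.044));Rr.append(1e3*onb(C,(c.max()+.5,y),.044));print(y,c.min(),c.max(),L[-1].round(1)[:2],Rr[-1].round(1)[:2])
for Q in(L,Rr): Q=np.array(Q);k=np.polyfit(Q[:,0],Q[:,1],1);print('slope',k)
g=cv2.cvtColor(a,cv2.COLOR_BGR2GRAY).astype(int)
for y in(200,220,240,260,290,310): 
    r=g[y,280:306]; e=280+int(np.argmin(np.diff(r)))+1; e2=280+int(np.argmax(np.abs(np.diff(r))))+1; print('block right edge',y,e2,(1e3*onb(C,(e2,y),.046)).round(1)[:2])
t=cv2.imread('pics/top2.png');t1=cv2.imread('pics/top1.png');Ct=cal('top');ey=frame()[1][1]
print('knob shut px',proj(Ct,O-.17*ey+[0,0,.05]),'knob front top',proj(Ct,O-.146*ey+[0,0,.076]))
print((1e3*onb(C,(510,308.5),.004)).round(1))
u=proj(Ct,O-.17*ey+[0,0,.05]).round().astype(int);print(t1[u[1]-1:u[1]+2,u[0]-14:u[0]+14].mean((0,2)).round())
E
```

```text
235 304 330 [26.3  8.2] [26.3 17.2]
243 303 329 [29.1  7.9] [29.2 16.9]
251 303 328 [32.   7.9] [32.  16.7]
259 302 328 [34.9  7.6] [35.  16.8]
267 302 328 [37.9  7.6] [37.9 16.9]
275 301 327 [40.9  7.3] [40.9 16.6]
283 301 322 [43.9  7.4] [44. 15.]
291 301 321 [47.   7.4] [47.1 14.7]
299 302 321 [50.2  7.8] [50.2 14.8]
slope [-0.02556618  8.65544913]
slope [-0.11026772 20.36078077]
block right edge 200 296 [13.7  5.6]
block right edge 220 296 [20.4  5.6]
block right edge 240 304 [27.3  8.3]
block right edge 260 302 [34.4  7.7]
block right edge 290 301 [45.5  7.4]
block right edge 310 296 [53.3  5.8]
knob shut px [297.2735441 220.0637625] knob front top [289.20557694 219.81793752]
[ 79.2 110.2   4. ]
[117. 113. 108. 111. 115. 115.  95.  72.  74.  79.  81.  77.  74.  67.
  70.  79.  90.  96.  96.  96.  95.  97.  96.  95.  95.  94.  95.  97.]
```

```bash
python3 -m creep '{"delta_pos":[[0,0,0],[0,0,0],[0,0,0],[0,0,0],[0,0,0],[0,0,0]],"turn":[[0,0,0],[0,0,0],[0,0,0],[0,0,0],[0,0,0],[0,0,0]],"grip":[0.025,0.025,0.025,0.025,0.025,0.025]}' 90
python3 -c '
from h import *
level(); print(job.finish_job())'
```

```text
clock: 18.2
tool_pos: [0.5051, 0.1203, 0.3531]
orientation: [-3.14, 0.445, -3.094]
wrist_force: [2.7, -3.6, 3.9]
opening: 0.357
{'clock': 18.2, 'joints': [0.2599, 0.1111, -0.5425, 0.4807, -0.0921, 0.1917], 'tool_pos': [0.5051, 0.1203, 0.3531], 'orientation': [-3.1402, 0.4454, -3.0936], 'wrist_force': [2.6637, -3.6231, 3.9104], 'opening': 0.3574}
tcp uvh mm [ 55.2   1.  186.8]
turn left [0.05 0.52 0.61] force uvh [ 3.9 -3.8  2.5]
upper via under 60 [304] [ 80.3 -97.7  16. ]
upper via under 80 [303] [ 79.8 -88.7  16. ]
upper via under 100 [303] [ 79.9 -79.9  16. ]
upper via under 440 [301] [79.6 70.1 16. ]
upper via under 460 [301] [79.7 78.9 16. ]
bar 510 308 310 [ 79.5 110.1   4. ]
the job is handed in; nothing more can be done
None
```

I handed the job in at 18.2 s (limit 69 s). The tin is in its drawer and the drawer is shut. The shelf was held level with the marker while the cam lever was pushed shut, and the fingers are still squeezing block and lever at 90 N.

**Last checks**
- **Drawer:** it stopped at its end stop with about 30 N on the knob. The top view shows the knob within about 1 pixel (3 mm) of where it should be when shut.
- **Shelf:** its upper face measured 79.6–80.3 mm up the slope and the marker 79.5–80.1 mm, so they agree to about 0.5 mm. I trust that to about 1 mm.
- **Lever:** it measured -0.03 rad, which is shut within the measuring error.
- **Forces:** about 6 N on the wrist at the end. The highest reading I saw was about 32 N, at the drawer stop.

**Not as expected**
- The shelf crept about 2 mm too high while the fingers first closed, so I lowered it before the lever locked.
- The final opening reads about 30 mm, where the block and shut lever should be 35 mm wide. The tin also read narrow (50.6 mm against 52 mm), so I put most of this down to how the pads sit rather than to a missed grip.
- I did not check the book, pencil cup or toy plane at the end. I made no moves near them.

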